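# Lower the bench work support by one hole

### The job

The telescoping work support on the welding bench stands one hole too high. Squeeze in the sprung button near the top of its head, collapse the head until the pin clicks into the very next hole (no further), and lean on the rubber pad on top for a moment with about the weight of a kilogram, gently, to prove that it is locked. Then let go, and leave the hammer, wrench and tube offcut where they lie.

Things in the scene. Friction and masses are not known exactly. Their poses are not given: they have to be found in the camera images.
- support: Work support bolted to the bench: base plate 130 x 130 x 12 mm, square post 30 mm wide with a row of holes, and over the post the head, a grey square tube 46 x 46 mm, 90 mm long, centred on the post. Origin: on the bench under the centre of the post; z up, +x towards the side with the button.
- head (a joint): How far the head is down the post, in m: 0 (within 1 mm) as found, growing downward. A pin inside locks it in hand-drilled holes 9 mm high: the next lies somewhere 22 to 34 mm below the present one (not measured), another 22 mm below that. The pin has some 2 mm of play in a hole. With the pin free the head slides stiffly under 2 to 6 N of push and stays where it is left.
- button (a joint): How far the button is pushed in, in m: 0 right out (pin in a hole), 0.006 fully in. From 0.004 the pin is clear and the head can slide. Away from a hole a released button rests at about 0.004; over a hole its spring throws it out to 0 with a click. It takes 5 N at first, 9 N fully in, and a little more while the head is leaned on.
- button_face (a point): Centre of the flat face of the button, a steel disc 20 mm across that stands out 8 mm from the head's +x face (2 mm when fully in), 28 mm below the top of the pad. Moves with head and button. From above the head can be pinched between button and opposite face: 54 mm over both with the button out, 48 mm with it in.
- pad_top (a point): Centre of the top of the thick rubber pad, 46 x 46 mm, level, on top of the head; 248 mm over the bench as found. It moves with the head and gives about 1 mm for every 15 N. Leaning on it with more than 30 N is too hard.
- rest_pad: The rubber pad itself, 10 mm thick; its origin is the centre of its underside.
- hammer: Loose hammer lying on the bench beside the support, about 300 mm long; a bystander.
- wrench: Loose open-ended wrench lying on the bench beside the support; a bystander.
- offcut: Loose offcut of square steel tube, 90 x 40 x 40 mm, lying on the bench; a bystander.
There are look-alikes about, which are no part of the job. Of the things that look like the support, take the one that is farthest from the robot's base at the start.

How it is judged (in metres and radians):
On the way, in this order (a step that is already met when the one before it is completed fails the run):
1. the button is held in and the head has started down the post (value of joint button above 0.0035 m and value of joint head above 0.004 m), for 0.05 s.
2. the pin has clicked into the next hole and the pad is leaned on with more than 7 N (value of joint button below 0.0015 m and value of joint head between 0.019 and 0.0365 m and contact force between anything else and rest_pad above 7 N), for 0.15 s.
At the end, for the whole second after the job is handed in: The head is locked in the very next hole: button out again (within 1.5 mm of right out) and the head 19 to 36.5 mm below where it was found, with nothing resting on the pad (value of joint button below 0.0015 m and value of joint head between 0.019 and 0.0365 m and contact force between anything else and rest_pad below 0.5 N); the robot touches nothing.
It fails at once if the pad is leaned on with more than 30 N (contact force between anything else and rest_pad above 30 N).
It fails at once if the head is pushed past the next hole (value of joint head above 0.039 m).
It fails at once if the hammer, wrench or offcut is moved by more than 30 mm (distance of any of hammer, wrench, offcut from where it was at the start of the episode above 0.03 m).
It also fails if it takes over 42 s, if anything falls off the work surface, if the arm or the gripper's body presses on something with over 40 N, if the wrist force passes 120 N, or if a joint passes its speed limit or range.

### The arm

A 7-joint arm with a two-finger parallel gripper is mounted at the origin on the work surface. World frame = base frame: x ahead of the robot, y to its left, z up, the work surface at z = 0. Lengths are in mm, angles in rad, forces in N, time in s.
With the tool pointing down it reaches from about 400 to 900 mm from the base axis. Payload 5.6 kg.
Tool frame: the origin (TCP) lies midway between the tips of the shut fingers; the grasp point (between the pads) lies 19 mm behind it; x points along the fingers, y is the direction in which the jaws open and shut, and the axes are right-handed (so a half turn about x gives the same grasp; the last joint's range is limited). The gripper opens to 92 mm and grips with 3 to 60 N. Pads are 20 mm wide; open, the fingers measure 128 mm over their backs; the gripper's body (75 mm by 189 mm) begins 69 mm behind the grasp point.
Start: joints at [-0.043, 0.468, -0.012, 1.603, 0.006, 1.071, -0.056], TCP at [650.007, -0.044, 214.592] pointing down, gripper open.
Joint ranges: [-2.53, 2.53], [-0.31, 2.02], [-1.57, 1.55], [0.28, 2.44], [-1.29, 4.43], [0.15, 1.84], [-2.92, 2.92]. Speed limits (rad/s): [2.57, 2.57, 3.14, 3.14, 3.14, 3.14, 3.14].

### API

Orientations are given as a rotation vector (axis times angle).
In Python, from cell import robot, grip, kin, viewer gives the robot as it stands. Calls block until the motion is done:
- robot.movep(position, orientation): joint-space move of the TCP to a pose.
- robot.servo_line(position, feed=150, rotation=None): straight line of the TCP; rotation=None keeps the orientation; feed is the mean speed in mm/s.
- robot.goto_joints(angles): joint-space move.
- grip(opening, newtons=None): opening from 0.0 (shut) to 1.0 (fully open); newtons is the grip in N (None keeps the last); returns when the fingers have stopped.
- robot.hold(seconds).
- kin.ik(position, orientation): joint angles nearest the present ones, or None.
- robot.observe(): the state.
- viewer.read_camera(name): name is "scene" or "side" or "wrist"; returns the picture (480x640x3 uint8, red, green, blue); there is no depth.
- viewer.camera_info(name): a dict with "camera_matrix" (3x3 intrinsics, pixels), "R" (3x3) and "t" (3): a world point X has camera coordinates R X + t. Camera axes: x right, y down, z forward; pixel columns grow to the right and rows downward; lengths in mm; the calibration is good to about 2 mm. A picture is of the moment at which its call begins: read the wrist's pose just before it. camera_info takes no time and is no camera call; for the wrist camera it gives the pose at the moment of the call.
A pose or a line that the arm cannot do raises robot.IKError and nothing moves.
- robot.job_done(): hands the job in, once; it reports no verdict.
Trained networks look in the newest picture that a camera, given by its name, has taken for a name from the list of things; names that differ only in an ending like _2 or _b are one class to them, and where a whole thing is asked for, a point or a joint stands for the part that bears it (a point fixed in the world has none). Each returns a list of dicts, best first, with "confidence" (0 to 1); they miss things now and then, are a little off and sometimes report something else, mostly with a low value. They report only what shows in the picture. A call takes as long as a camera call. They do not tell look-alikes from the thing itself.
- viewer.silhouettes(name, camera): "mask" (480x640 bool, what is visible of it).
- viewer.pinpoint(name, camera): "at" ([x, y, z] in mm, in the coordinates of the camera as it stood for that picture, good to about 4 mm: a listed point, or the origin of a listed thing).
The state is a dict: "t": time; "joints": joint angles; "joint_velocities": joint speeds; "joint_torque": joint torques, N m; "tcp_pos": TCP position; "tcp_rot": TCP orientation; "contact_force": force on the tool from outside, world axes, zero at the start; "wrist_torque": the same for the moment, N m; "grip_width": opening from 0.0 (shut) to 1.0 (fully open).
Only numpy, scipy, OpenCV 4.12 (cv2) and the standard library are available. Lean on these libraries where they do the work, as an engineer would, in place of code of your own. Each camera call takes 0.05 s, during which the arm holds its last target. There are 200 camera calls.

## Working session

There is one attempt and no reset: what is moved stays moved. The work goes in short steps, each a Python script; the robot and the scene stay as the last script left them, time stands still between calls to the robot, and variables do not carry over. Pictures are saved under pics/ and viewed, about 8 in all and at most 12, crops included, and the job is handed in when it is done.

```bash
ls; mkdir -p pics
cat > h.py <<'E'
import numpy as np, cv2
from cell import robot, grip, kin, viewer
def snap(cam, fn=None):
    info=viewer.camera_info(cam); im=viewer.read_camera(cam)
    if fn: cv2.imwrite('pics/'+fn, im[:,:,::-1])
    return info, im
def w(info,p): return np.array(info['R']).T@(np.array(p)-np.array(info['t']).ravel())
def find(cam,info,name):
    return [(np.round(w(info,d['at']),1).tolist(),round(d['confidence'],2)) for d in viewer.pinpoint(name,cam)]
E
python3 - <<'E'
from h import *
ims=[]
for c in('scene','side'):
    i,im=snap(c,c+'0.png'); ims.append(im)
    for n in('support','button_face','pad_top','hammer','wrench','offcut'): print(c,n,find(c,i,n))
i,im=snap('wrist','wrist0.png')
for n in('support','pad_top'): print(n,find('wrist',i,n))
o=robot.observe();print(o['t'],o['tcp_rot'],o['contact_force'],o['grip_width'])
E
```

```text
pics
scene support [([230.3, 304.5, -2.2], 0.89), ([558.1, 103.4, 0.9], 0.72), ([378.1, -76.5, 2.3], 0.7), ([243.2, -317.1, 0.5], 0.6)]
scene button_face [([407.9, -61.2, 219.1], 0.54), ([256.6, 311.6, 220.2], 0.46)]
scene pad_top [([380.5, -78.7, 250.1], 0.96), ([232.7, 295.7, 247.9], 0.78), ([243.1, -314.5, 249.5], 0.62), ([557.1, 105.6, 249.3], 0.51), ([549.8, 105.3, 239.8], 0.42)]
scene hammer [([496.0, 251.7, 2.3], 0.96)]
scene wrench [([623.2, -24.6, -4.5], 0.78), ([553.4, 106.1, 238.7], 0.43)]
scene offcut []
side support [([237.0, -321.9, -3.6], 0.82), ([228.0, 296.2, -0.2], 0.8), ([381.7, -83.8, -1.8], 0.72), ([558.8, 102.9, -2.4], 0.56)]
side button_face [([256.6, -289.2, 218.1], 0.63), ([254.6, 307.8, 218.9], 0.46), ([407.7, -61.2, 217.2], 0.44), ([582.6, 118.8, 218.6], 0.39)]
side pad_top [([559.4, 105.2, 244.5], 0.81), ([243.0, -318.1, 246.5], 0.79), ([377.9, -77.0, 246.9], 0.71), ([229.5, 299.4, 244.8], 0.65)]
side hammer [([491.4, 252.6, 0.6], 0.61)]
side wrench [([623.4, -31.3, -1.0], 0.93), ([491.6, 251.2, -1.3], 0.46)]
side offcut []
support [([382.6, -74.4, -2.9], 0.7), ([563.0, 108.2, -1.2], 0.69)]
pad_top [([556.6, 104.1, 245.2], 0.89)]
0.85 [ 1.20926858  1.20908243 -1.20919637] [ 0.59161784  0.28028383 -0.01174309] 1.0010292705868848
```

View pics/scene0.png

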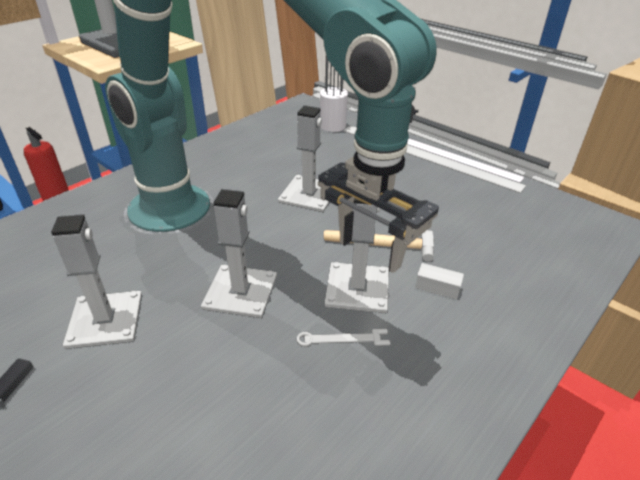

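View pics/wrist0.png

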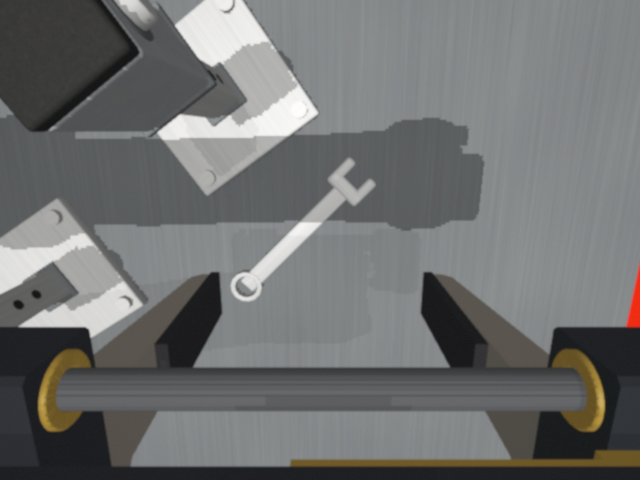

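View pics/side0.png

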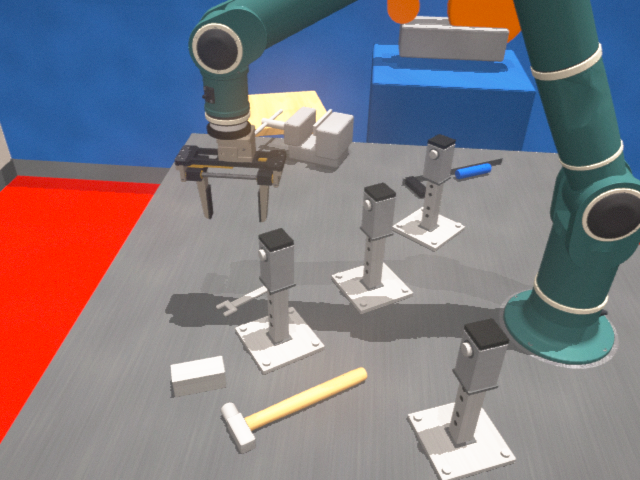

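The four stands are clear in the scene picture. The target is the farthest one, at about (558, 104), with its base near pixel (358, 285). The wrench is at (345, 338), the offcut at (440, 280) and the hammer behind it. The wrist view shows the target's pad at the upper left, around (60, 60). Next I'll take a wrist close-up, with the jaws aligned to the button axis.

```bash
cat >> h.py <<'E'
from scipy.spatial.transform import Rotation as Ro
def rot(yaw):  # tool x down, tool y horizontal at yaw
    x=np.array([0,0,-1.]); y=np.array([np.cos(yaw),np.sin(yaw),0]); z=np.cross(x,y)
    return Ro.from_matrix(np.c_[x,y,z])
def plane(info,uv,z):
    K=np.array(info['camera_matrix']);R=np.array(info['R']);t=np.array(info['t']).ravel()
    uv=np.atleast_2d(uv).astype(float)
    d=(np.c_[uv,np.ones(len(uv))]@np.linalg.inv(K).T)@R; c=-R.T@t
    return (c+d*((z-c[2])/d[:,2])[:,None])[:,:2]
def padfit(cam,info,z,near):
    out=[]
    for n in('rest_pad',):
        for d in viewer.silhouettes(n,cam):
            cs,_=cv2.findContours(d['mask'].astype(np.uint8),0,2); c=max(cs,key=cv2.contourArea)[:,0]
            P=plane(info,c,z).astype(np.float32); r=cv2.minAreaRect(P)
            if np.linalg.norm(np.array(r[0])-near)<60: out.append((np.round(r[0],1),np.round(r[1],1),round(r[2],1),round(d['confidence'],2)))
    return out
E
python3 - <<'E'
from h import *
o=robot.observe(); R0=Ro.from_rotvec(o['tcp_rot']).as_matrix(); print(R0.round(2).tolist())
i=viewer.camera_info('wrist'); Rc=np.array(i['R']);c=-Rc.T@np.array(i['t']).ravel()
off=R0.T@(c-o['tcp_pos']); ax=R0.T@Rc[2]; print('cam in tool',off.round(1),ax.round(3))
for yaw in (np.radians(31),np.radians(31)+np.pi):
    R=rot(yaw); 
    # place so optical axis hits pad at z=248
    for z in(400,440):
        M=R.as_matrix(); cam=M@off; a=M@ax; 
        s=(248-(z+cam[2]))/a[2]; p=np.array([558,104,0])-(cam+a*s); p[2]=z
        q=kin.ik(p,R.as_rotvec()); print(round(np.degrees(yaw)),p.round(),None if q is None else np.round(q,2))
    for z in (201,330):
        q=kin.ik([558,104,z],R.as_rotvec()); print(z,None if q is None else np.round(q,2))
E
```

```text
[[0.0, 1.0, -0.0], [-0.0, -0.0, -1.0], [-1.0, 0.0, 0.0]]
cam in tool [-169.6    1.5  -71.4] [ 0.967 -0.     0.255]
31 [550. 115. 400.] [-0.13  0.2  -0.17  1.56  0.03  1.39  0.25]
31 [544. 124. 440.] [-0.14  0.18 -0.17  1.5   0.03  1.47  0.23]
201 [-0.11  0.35 -0.17  1.81  0.07  0.98  0.24]
330 [-0.11  0.24 -0.17  1.66  0.04  1.24  0.26]
211 [566.  93. 400.] [-0.56  0.21  0.41  1.57 -0.08  1.39 -2.74]
211 [572.  84. 440.] [-0.54  0.2   0.41  1.48 -0.08  1.47 -2.73]
201 [-0.63  0.36  0.48  1.85 -0.2   0.98 -2.66]
330 [-0.6   0.23  0.43  1.69 -0.1   1.24 -2.75]
```

Run:
```python
from h import *
robot.servo_line([650,0,400],feed=250)
robot.movep([546,120,425],rot(np.radians(31)).as_rotvec()); robot.hold(0.2)
i,im=snap('wrist','wrist1.png')
print(padfit('wrist',i,248,[558,104]))
for n in('support','button_face','pad_top','rest_pad'): print(n,find('wrist',i,n))
for c in('side','scene'):
    i,im=snap(c,c+'1.png'); print(c,padfit(c,i,248,[558,104]),find(c,i,'button_face'))
o=robot.observe();print(o['t'],o['contact_force'])
```

```text
[(array([558.3, 102.9]), array([47.1, 48.4]), 34.4, 0.63)]
support [([564.0, 106.1, -4.1], 0.94), ([245.9, -319.6, 1.7], 0.68), ([381.5, -74.0, 2.7], 0.56)]
button_face [([407.8, -63.0, 221.3], 0.51), ([585.5, 122.3, 221.0], 0.47)]
pad_top [([381.6, -77.5, 248.1], 0.83)]
rest_pad [([560.7, 100.2, 236.5], 0.79), ([381.5, -78.2, 239.3], 0.66)]
side [(array([555.2, 111.5]), array([47.7, 51. ]), 35.0, 0.73)] [([255.6, 310.8, 220.2], 0.58), ([261.9, -286.4, 216.6], 0.54), ([581.5, 117.9, 215.9], 0.46), ([407.8, -63.2, 217.6], 0.39)]
scene [(array([560.2,  97.9]), array([44.1, 58.3]), 36.1, 0.9)] [([259.7, -292.2, 220.3], 0.64), ([583.2, 122.5, 224.6], 0.45), ([256.3, 309.2, 220.0], 0.38)]
3.225 [-0.207012    0.08388056 -0.34333718]
```

View pics/wrist1.png

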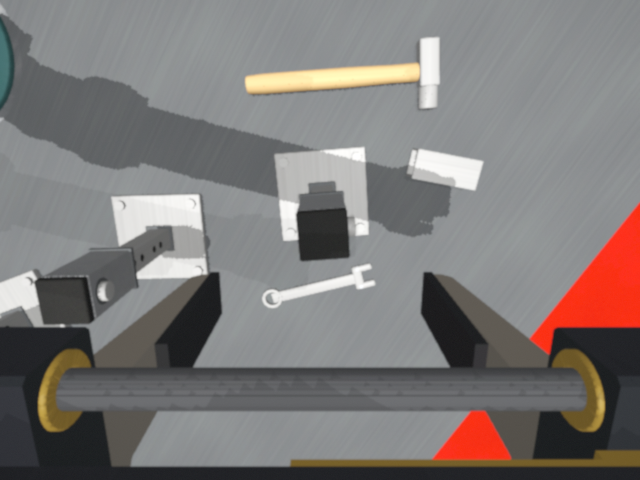

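The wrist picture shows the target pad at about (323, 233) and its button at (360, 225), on the right jaw side. The estimates agree on a centre near (558.3, 103.3) and a yaw near 34.5°. The bystanders are clear of the path. I'll pinch now.

```bash
cat >> h.py <<'E'
YAW=np.radians(34.5); C=np.array([558.3,103.3]); U=np.array([np.cos(YAW),np.sin(YAW)])
RV=rot(YAW).as_rotvec()
def st(tag=''):
    o=robot.observe(); f=np.array(o['contact_force'])
    print(tag,round(o['t'],2),'tcp',np.round(o['tcp_pos'],1),'F',f.round(1),'Fu',round(float(f[:2]@U),1),'gw',round(o['grip_width']*92,1)); return o
E
python3 - <<'E'
from h import *
p=C+U*1.0
robot.movep([*p,335],RV); st()
robot.servo_line([*p,196],feed=100); st('down')
grip(0.63,16); st('g.63')
grip(0.0,16); robot.hold(0.2); st('gripped')
snap('wrist','wrist2.png'); snap('side','side2.png')
s=cv2.imread('pics/side2.png')[180:380,180:380]; cv2.imwrite('pics/side2c.png',np.hstack([cv2.resize(s,(480,480),interpolation=2)]))
E
```

```text
3.68 tcp [559.3 104.1 335.6] F [-0.1 -0.   0.5] Fu -0.1 gw 92.0
down 5.22 tcp [559.5 104.  196.6] F [-0.1 -0.9  0.3] Fu -0.5 gw 92.3
g.63 5.88 tcp [559.3 104.  196. ] F [-0.1  0.  -0.5] Fu -0.1 gw 58.3
gripped 6.4 tcp [558.2 103.2 195.7] F [-5.6 -1.9  1.9] Fu -5.6 gw 47.4
```

View pics/side2c.png

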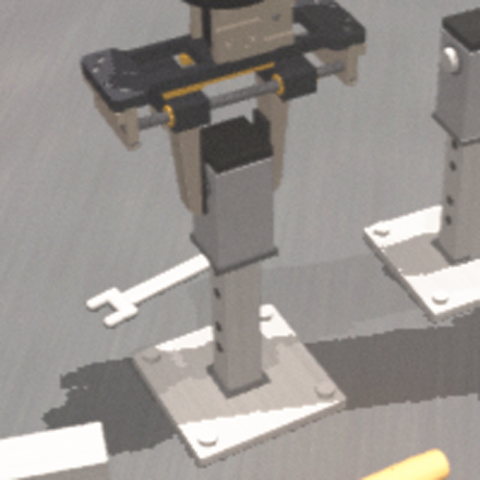

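The crop shows the head pinched, with one finger over the button and the other on the far face. An opening of 47.4 mm means the button is fully in. Now I'll slide the head down about 13 mm.

Run:
```python
from h import *
o=robot.observe(); z0=o['tcp_pos'][2]; p=C+U*0.0
for dz in (2,4,6,8,10,12,13):
    robot.servo_line([*p,196-dz],feed=20); o=st(dz)
    if abs(o['contact_force'][2])>25: print('stop'); break
robot.hold(0.2); st('held')
```

```text
2 6.76 tcp [558.2 103.2 193.9] F [-2.3 -1.2 -0. ] Fu -2.6 gw 47.7
4 7.01 tcp [558.2 103.2 191.8] F [-3.6 -1.3  0.4] Fu -3.7 gw 47.6
6 7.26 tcp [558.2 103.2 189.7] F [-1.5 -1.  -1.1] Fu -1.8 gw 47.3
8 7.51 tcp [558.2 103.2 187.7] F [-2.9 -1.5 -0.1] Fu -3.2 gw 47.6
10 7.76 tcp [558.2 103.2 185.7] F [-3.5 -2.5 -0.4] Fu -4.3 gw 47.8
12 8.01 tcp [558.2 103.2 183.7] F [-3.3 -1.5 -0.9] Fu -3.6 gw 47.5
13 8.26 tcp [558.2 103.2 182.9] F [-3.1 -1.1  1. ] Fu -3.1 gw 47.5
held 8.46 tcp [558.2 103.3 182.9] F [-4.6 -2.   0.3] Fu -5.0 gw 47.5
```

Run:
```python
from h import *
grip(1.0); st('open')
robot.servo_line([*C,330],feed=150); robot.hold(0.1); st('up')
i,im=snap('side','side3.png'); i2,im2=snap('scene','scene3.png')
print(find('side',i,'pad_top'),find('side',i,'button_face')); print(find('scene',i2,'pad_top'))
def rows(i):
    K=np.array(i['camera_matrix']); 
    for z in(248,235): 
        P=np.array(i['R'])@[*C,z]+np.array(i['t']).ravel(); q=K@P; print(z,q[:2]/q[2])
rows(i)
a=cv2.imread('pics/side1.png');b=cv2.imread('pics/side3.png')
# template match of the head (pad+button) between before and after, subpixel via phase correlation on crops
u0,v0=237,225
t=a[v0:300,u0:315]; r=cv2.matchTemplate(b[v0-20:340,u0-20:335],t,cv2.TM_CCOEFF_NORMED); print(cv2.minMaxLoc(r))
cv2.imwrite('pics/cmp3.png',np.hstack([cv2.resize(x[200:380,210:350],None,fx=2.7,fy=2.7,interpolation=2) for x in(a,b)]))
```

```text
open 9.24 tcp [558.3 103.3 183. ] F [-0.6  0.6  0. ] Fu -0.2 gw 92.3
up 10.47 tcp [557.8 103.1 328.8] F [ 0.3 -0.  -0.1] Fu 0.3 gw 91.9
[([558.8, 105.8, 231.1], 0.95), ([228.3, 294.5, 245.6], 0.88), ([244.2, -317.8, 244.6], 0.68), ([379.8, -78.2, 245.6], 0.57)] [([405.9, -61.0, 218.0], 0.56), ([254.9, 310.8, 219.3], 0.51), ([258.5, -291.3, 216.5], 0.41), ([577.6, 117.8, 202.6], 0.4)]
[([378.8, -79.0, 248.7], 0.92), ([557.2, 104.8, 233.9], 0.89), ([239.2, -318.9, 248.0], 0.86), ([685.9, 224.7, 0.4], 0.75), ([234.1, 300.2, 248.1], 0.57)]
248 [274.38760376 236.05437014]
235 [274.58505892 242.24550612]
(-0.1774427890777588, 0.8214427828788757, (40, 5), (17, 22))
```

View pics/cmp3.png

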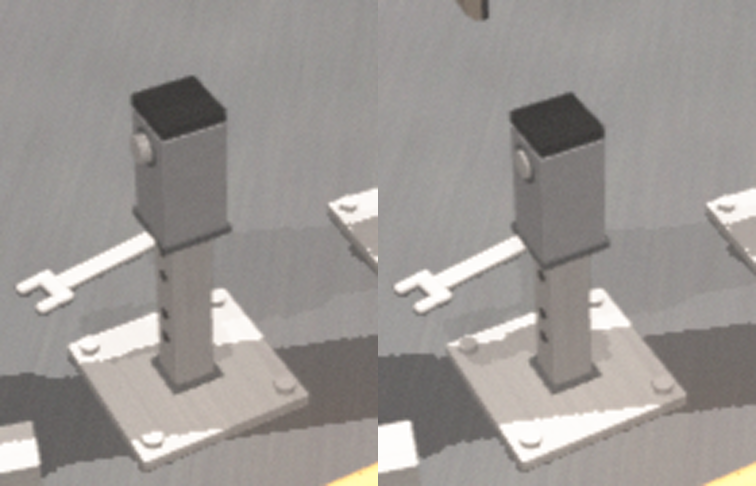

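The before/after pair shows the head about 13 mm lower, with the pad top at about 235 mm. The button is still partly in, so the pin is between holes. Now I'll push down slowly on the pad with the shut fingers until the pin clicks, then lean.

Run:
```python
from h import *
grip(0.0,20)
robot.servo_line([*C,242],feed=120); robot.hold(0.2)
b=np.mean([robot.observe()['contact_force'][2] for _ in range(3)]); st('b'); print('bias',b)
z=242.0; log=[]
while z>212:
    z-= 1.0 if z>231 else 0.5
    robot.servo_line([*C,z],feed=10)
    o=robot.observe(); F=o['contact_force'][2]-b; log.append((z,round(o['tcp_pos'][2],1),round(F,1)))
    if F>9.5:
        robot.hold(0.1); F=robot.observe()['contact_force'][2]-b; log.append(('chk',round(F,1)))
        if F>9: robot.hold(0.5); st('lean'); break
print(log); st('end')
```

```text
b 13.16 tcp [558.7 103.4 242.8] F [ 0.4  0.3 -0.4] Fu 0.5 gw 0.7
bias -0.4083830549144402
lean 24.76 tcp [558.4 103.3 215.7] F [-3.1 -0.8 11.1] Fu -3.0 gw 0.5
[(241.0, np.float64(241.1), np.float64(0.9)), (240.0, np.float64(239.9), np.float64(0.6)), (239.0, np.float64(238.9), np.float64(-0.2)), (238.0, np.float64(237.9), np.float64(0.7)), (237.0, np.float64(236.9), np.float64(0.2)), (236.0, np.float64(235.9), np.float64(0.7)), (235.0, np.float64(234.9), np.float64(0.4)), (234.0, np.float64(234.3), np.float64(2.5)), (233.0, np.float64(233.5), np.float64(4.7)), (232.0, np.float64(232.5), np.float64(6.5)), (231.0, np.float64(231.5), np.float64(5.7)), (230.5, np.float64(231.0), np.float64(5.3)), (230.0, np.float64(230.5), np.float64(5.4)), (229.5, np.float64(229.9), np.float64(5.9)), (229.0, np.float64(229.3), np.float64(5.3)), (228.5, np.float64(228.5), np.float64(2.9)), (228.0, np.float64(227.8), np.float64(1.2)), (227.5, np.float64(227.4), np.float64(2.7)), (227.0, np.float64(227.0), np.float64(2.3)), (226.5, np.float64(226.5), np.float64(2.0)), (226.0, np.float64(226.0), np.float64(2
[... 439 characters left out ...]
p.float64(-0.4)), (220.5, np.float64(220.5), np.float64(-0.3)), (220.0, np.float64(220.0), np.float64(-0.1)), (219.5, np.float64(219.5), np.float64(0.8)), (219.0, np.float64(219.0), np.float64(0.5)), (218.5, np.float64(218.6), np.float64(1.0)), (218.0, np.float64(218.1), np.float64(2.1)), (217.5, np.float64(217.6), np.float64(2.1)), (217.0, np.float64(217.0), np.float64(3.1)), (216.5, np.float64(216.6), np.float64(1.7)), (216.0, np.float64(216.3), np.float64(4.7)), (215.5, np.float64(216.1), np.float64(7.1)), (215.0, np.float64(215.9), np.float64(9.0)), (214.5, np.float64(215.7), np.float64(10.7)), ('chk', np.float64(10.6))]
end 24.76 tcp [558.4 103.3 215.7] F [-3.1 -0.8 11.1] Fu -3.0 gw 0.5
```

The head stopped against a firm stop: 10.7 N, above the 2–6 N slide force, with the pad at about 216 mm. I'll lift off and look at the button.

Run:
```python
from h import *
robot.servo_line([*C,225],feed=40); robot.servo_line([*C,330],feed=150); robot.hold(0.2); st('up')
i,im=snap('side','side4.png'); print([x for x in find('side',i,'pad_top')+find('side',i,'button_face') if x[0][0]>500])
i2,im2=snap('scene','scene4.png'); print([x for x in find('scene',i2,'pad_top') if x[0][0]>500])
for n in('hammer','wrench'): print(n,find('side',i,n)[:1])
a,b,c=[cv2.imread(f'pics/side{k}.png') for k in(1,3,4)]
cv2.imwrite('pics/cmp4.png',np.hstack([cv2.resize(x[215:315,235:321],None,fx=3,fy=3,interpolation=2) for x in(a,b,c)]))
```

```text
up 26.22 tcp [557.9 103.2 328.9] F [-1.2 -0.3  0.2] Fu -1.1 gw 0.7
[([555.7, 104.1, 215.2], 0.73), ([580.8, 122.9, 187.7], 0.48)]
[([556.4, 105.2, 212.5], 0.56)]
hammer [([494.9, 254.4, 0.4], 0.56)]
wrench [([619.4, -28.7, -3.0], 0.94)]
```

View pics/cmp4.png

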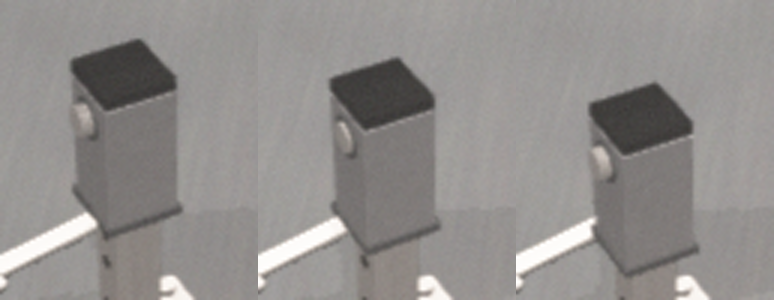

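The right frame shows the button out past the head's edge again, as in the first frame, while in the middle frame it is in. The head is about 32 mm down and the bystanders are unmoved. I'll hand in.

```bash
python3 -c "
from h import *
st(); robot.job_done()"
```

```text
26.57 tcp [558.3 103.3 329.9] F [-0.6  0.3 -0.2] Fu -0.3 gw 0.5
the job is handed in; nothing more can be done
```

The support is locked in the next hole down, about 32 mm below where it started, and I handed the job in at about 26.6 s. The handover gives no verdict.

- **Choice of support:** I took the one farthest from the base, at about (558, 103) mm.
- **Button and slide:** I pinched the button in until the jaws read 47.5 mm, which means fully in. I slid the head about 13 mm down, let go, and confirmed by camera that the pin was between holes.
- **Click and lean:** I pushed on the pad with the shut fingers in 0.5 mm steps until the head stopped. I then leaned with about 11 N for over 0.5 s.

**Last checks:**
- **Head:** the lean stopped the fingers at 215.7 mm, and the cameras put the pad top at 215.2 mm (side) and 212.5 mm (scene). From the lean I make the head about 31.6 mm down, inside the 19 to 36.5 mm window. The scene camera alone would give about 35.5 mm, within its roughly 4 mm error.
- **Button:** in the side picture it stands out as far as it did at the start.
- **Hammer and wrench:** the side camera finds them where they were, within about 5 mm.
- **Offcut:** the network never found it. I did not check it again after the move, but nothing went near it.
- **Gripper:** it hangs about 115 mm clear of the pad, with no contact force beyond noise.

One oddity is that the pushing force dropped to about 0 N around 219 to 222 mm before rising again. I did not find out why, but the firm stop and the button standing out both show the lock.

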